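# Latch a sprung belt tensioner open with a spring hook

### The arm

A 7-joint arm with a two-finger parallel gripper is mounted at the origin on a cart in front of the work surface, level with it; the furniture and walls round the work are solid. World frame = base frame: x ahead of the robot, y to its left, z up, the work surface at z = 0. Lengths are in mm, angles in rad, forces in N, time in s.
With the tool pointing down it reaches from about 425 to 875 mm from the base axis. Payload 8.4 kg.
Tool frame: the origin (TCP) lies on the front face of the gripper's body, between the roots of the fingers; the fingertips stand bot.tips_ahead ahead of it and the grasp point (between the pads) lies 51 mm ahead of it (bot.tips_ahead is the distance from the TCP to the fingertips, in mm); z points along the fingers, y is the line along which they close (so a half turn about z gives the same grasp; the last joint's range is limited). The gripper opens to 87 mm and grips with 3 to 60 N. Pads are 19 mm wide; open, the fingers measure 117 mm over their backs; the gripper's body (75 mm by 190 mm) begins 51 mm behind the grasp point.
Start: joints at [-0.099, 0.333, 0.04, 1.465, -0.013, 1.343, -0.059], TCP at [649.975, -0.013, 292.246] pointing down, gripper open.
Joint ranges: [-2.58, 2.58], [-0.38, 2.09], [-1.3, 1.39], [0.25, 2.4], [-1.5, 4.64], [0.08, 2.09], [-2.65, 2.65]. Speed limits (rad/s): [2.22, 2.22, 2.79, 2.79, 3.14, 3.14, 3.14].

### API

Orientations are given as a unit quaternion [x, y, z, w].
In Python, from plant import readout, vision, bot gives the robot as it stands.
- The arm moves only by the tool jog_arm, never from a script. Its argument "series" is a list of rows, each an object of numbers: "fingers": the opening, from 0 (shut) to 1 (fully open); "tx", "ty", "tz": the shift along the world's x, y, z in units of 0.15 m (1.0 is 0.15 m); "rx", "ry", "rz": the turn, a rotation vector about the world's x, y, z in units of pi/2 rad (1.0 is pi/2 rad). A call has 1 to 8 rows; each row is the pose to reach, as a shift and turn from the pose commanded when the call began; what a row does not reach only later rows make up. A row lasts 1/12 s, in which the tool goes at most 41.7 mm and 7.16 degrees, less where a joint would pass 70% of its speed; a pose out of reach is approached as far as the arm can. A call with a number of a shift or a turn outside -1 to 1 is refused whole. A call with a gripper value outside its range is refused whole. The fingers move at their own pace and stop on an object; "squeeze" is the grip in N (left out, the last holds). Time passes only in rows, so rows that repeat a pose let the fingers close. It gives the time, the measured TCP pose, the force, the opening and the grip force at its end, in the units of the state.
- readout.read_state(): the state, without advancing time (a new reading comes with each control period).
- vision.camera(name): name is "scene" or "side" or "wrist"; returns (picture, depth): 400x640x3 uint8, red, green, blue; 400x640 float32, mm along the optical axis (not along the pixel's ray), 0 where there is no reading.
- vision.calibration(name): a dict with "fx", "fy", "cx", "cy" (pixels), "xyz" and "orientation" of the camera in the world. Camera axes: x right, y up, looking along -z (the intrinsics and any distortion apply to the point x, -y, -z); pixel columns grow to the right and rows downward; lengths in mm; the calibration is good to about 2 mm. The wrist camera is an equidistant fisheye: a pixel r from the principal point sees the ray r / f radians off the axis. A picture is of the moment at which its call begins: read the wrist's pose just before it. calibration takes no time and is no camera call; for the wrist camera it gives the pose at the moment of the call.
- bot.job_done(): hands the job in; it is judged then, once.
The state is a dict: "t": time; "q": joint angles; "qd": joint speeds; "effort": joint torques, N m; "tcp_pos": TCP position; "ee_rot": TCP orientation; "contact_force": force on the tool from outside, world axes, zero at the start; "moment": the same for the moment, N m; "gripper_width": opening from 0.0 (shut) to 1.0 (fully open); "finger_force": force on a finger pad.
Only numpy, scipy, OpenCV 4.12 (cv2) and the standard library are available. Lean on these libraries where they do the work, as an engineer would, in place of code of your own. Each camera call takes 0.05 s, during which the arm holds its last target. There are 200 camera calls.

### The job

Take the spring hook lying on the desk, put its bent end through the eye of the belt tensioner and draw the sprung idler block out towards you until the pawl drops behind it, just before it meets its rubber buffer, so that a new belt can be fitted. How far out the latch plate is clamped differs each time, so feel for the buffer: use the hook, not the fingers, and never pull on the eye with more than 16 N. Then let the block rest on the pawl, unhook it and lay the hook flat on the desk well clear of the unit, leaving the block latched open and the things round about where they are.

Things in the scene. Friction and masses are not known exactly. Their poses are not given: they have to be found in the camera images.
- tensioner: belt tensioner unit standing firm: 186 x 76 mm aluminium foot plate, two upright cheeks (fronts 20 mm behind the origin, 40 mm apart outside), slotted latch plate with pawl and rubber buffer on top, 69 mm high in all. Origin on the desk under the eye's centre at rest; +x points from the eye into the unit, +z up; the idler block is drawn out along -x.
- idler: sprung idler block between the cheeks; at rest same origin and axes as the tensioner. Return force about 2.5 N at rest, rising 0.08 N per mm, plus 1 N drag and 1 N at the pawl. The pawl catches after 17 to 40 mm of draw (hidden setting of the latch plate) and the rubber buffer stops it 2 mm further; let go before that, it springs home.
- eye (a point): centre of the steel eye on the idler block, 30 mm above the desk: a ring standing upright in the unit's x-z plane, its hole looking sideways along the unit's y; 14 mm inside, 24 mm outside diameter, 5 mm wire. It stands clear in front of the cheeks.
- spring_hook: spring hook, a hand tool lying flat: black handle 90 x 24 x 26 mm (long, wide, high; x = -48 to +42 mm), then a 5.6 mm steel shank with its end bent 90 degrees to the side. Origin on the underside below hook_grip; +x along the shank to the hook end, +y the side the end is bent to, +z up. 100 g.
- hook_grip (a point): centre of the hook's handle, 13 mm above the tool's underside: grasp across the 24 mm width.
- hook_tip (a point): point on the shank's centre line at the hook end, 112 mm ahead of hook_grip. From here the 5.6 mm bent end runs to the tool's +y, ending 19 mm out and leaning back 1.5 mm. Its pulling face is 109 mm ahead of hook_grip.
- oil_bottle: small brown dropper bottle standing upright, 33 mm wide, 102 mm high; bystander.
- screw_pot: light grey open pot of screws, 62 mm wide, 54 mm high; bystander.
- hex_key: dark hex key lying flat, 30 x 88 x 5 mm; bystander.
- bracket: black steel angle bracket standing on one leg, 18 x 64 x 45 mm; bystander.
There are look-alikes about, which are no part of the job. What is shaped like the spring_hook but pink is not meant.

How it is judged (in metres and radians):
On the way:
1. the idler block is being drawn out by the hook in its eye (more than 8 mm) (x of eye in the frame of tensioner below -0.008 m and contact force between spring_hook and idler above 1.5 N), for 0.1 s.
At the end, for the whole second after the job is handed in: the idler block stays out by itself, held by the pawl (at least 15 mm from its rest position, still), and the hook lies flat and still on the desk, not touching the unit, its end more than 50 mm from the eye (x of eye in the frame of tensioner below -0.015 m and linear speed of idler below 0.01 m/s and distance between hook_tip and eye above 0.05 m and height (world z) of hook_grip below 0.018 m and angle between spring_hook's own z axis and vertical below 0.12 rad and contact force between spring_hook and tensioner below 0.1 N and linear speed of spring_hook below 0.02 m/s).
It fails at once if the hook loads the idler block's eye with more than 16 N (contact force between spring_hook and idler above 16 N).
It fails at once if the fingers touch the idler block (over 1 N) (contact force between the fingers and idler above 1 N).
It fails at once if a bystander is moved by more than 20 mm (distance of any of oil_bottle, screw_pot, hex_key, bracket from where it was at the start of the episode above 0.02 m).
It fails at once if the oil bottle is tipped (angle between oil_bottle's own z axis and vertical above 0.3 rad).
It also fails if it takes over 54 s, if anything falls off the work surface, if the arm or the gripper's body presses on something with over 40 N, if the wrist force passes 120 N, or if a joint passes its speed limit or range.

## Working session

There is one attempt and no reset: what is moved stays moved. The work goes in short steps, Python scripts to look and compute and a tool call to move; the robot and the scene stay as the last step left them, time stands still between calls to the robot, and variables do not carry over. Pictures are saved under pics/ and viewed, at most 10 in all, crops included, and the job is handed in when it is done.

Besides the shell and the picture viewer there is one more tool, called after "Request:" as a command line: name --argument value ..., lists and objects as JSON in quotes. jog_arm: Moves the arm, as the interface text tells. Shifts and turns lie within -1 to 1; 1 stands for 0.15 m of shift or pi/2 rad of turn. Its arguments: {"type":"object","properties":{"series":{"type":"array","items":{"type":"object","properties":{"fingers":{"type":"number"},"tx":{"type":"number"},"ty":{"type":"number"},"tz":{"type":"number"},"rx":{"type":"number"},"ry":{"type":"number"},"rz":{"type":"number"}}}},"squeeze":{"type":"number"}},"required":["series"]}

```bash
mkdir -p pics; ls
python3 - <<'E'
from plant import readout, vision, bot
import cv2,numpy as np
print(bot.tips_ahead, readout.read_state())
for n in("scene","side","wrist"):
    print(n,vision.calibration(n))
    p,d=vision.camera(n); np.savez(f"pics/{n}0.npz",p=p,d=d); cv2.imwrite(f"pics/{n}0.png",p[...,::-1])
E
```

```text
pics
69.7 {'t': 0.0, 'q': array([-0.09919928,  0.33392173,  0.03988911,  1.46627019, -0.01339505,
        1.34331079, -0.05849433]), 'qd': array([ 4.39964658e-04, -8.06014898e-04,  7.65081795e-05,  2.98340865e-04,
       -1.15377395e-03,  6.12641558e-04, -5.28609203e-04]), 'effort': array([ 1.06989024e-03, -6.56351209e+01,  1.33598529e+00, -4.03798449e+01,
       -5.97442500e-02,  4.47441044e-02,  1.62792835e-04]), 'tcp_pos': array([ 6.49640264e+02, -3.32347562e-02,  2.91352937e+02]), 'ee_rot': array([ 7.07115599e-01,  7.07097485e-01, -6.22666155e-04, -5.36629848e-04]), 'contact_force': array([-0.15789935,  0.3153024 ,  0.40249691]), 'moment': array([-0.00152013, -0.0511732 ,  0.01046421]), 'finger_force': 0.0, 'gripper_width': 1.0003245998250856}
scene {'fx': 364.2520413160483, 'fy': 364.2520413160483, 'cx': 314.4985200891566, 'cy': 199.93080037427083, 'xyz': array([ -13.32056176, -557.99652324,  543.55235869]), 'orientation': array([ 0.41278347, -0.21053909, -0.41489193,  0.78303754])}
side {'fx': 427.34149273728826, 'fy': 427.34149273728826, 'cx': 322.4993495977952, 'cy': 198.90966094796025, 'xyz': array([ 504.31433976, -957.04948203,  365.26789712]), 'orientation': array([ 0.55298338, -0.02131326, -0.0388484 ,  0.83201318])}
wrist {'fx': 309.70691628693146, 'fy': 309.70691628693146, 'cx': 318.0767864360094, 'cy': 196.01335502214758, 'xyz': array([650.10245092,  80.39111722, 383.30601236]), 'orientation': array([-1.44644857e-01,  6.01420866e-04, -2.03800584e-04,  9.89483432e-01])}
```

View pics/scene0.png

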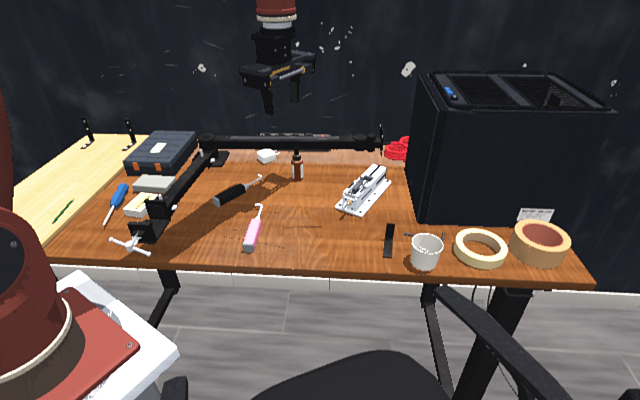

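View pics/wrist0.png

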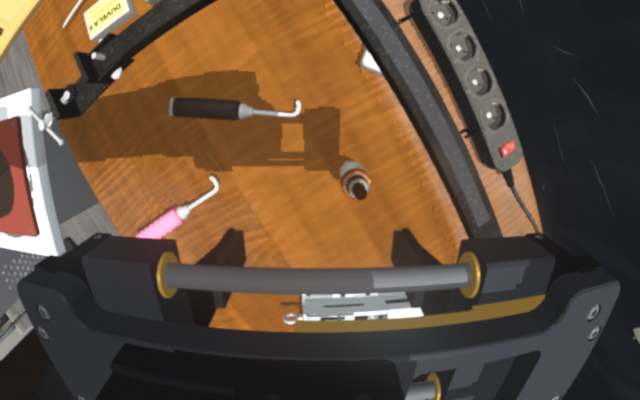

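View pics/side0.png

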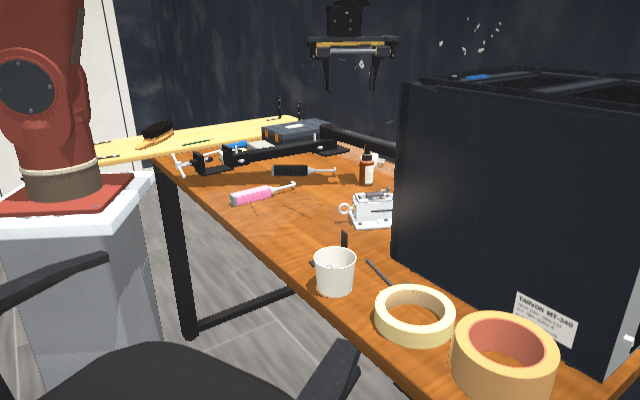

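The black hook is at wrist px (170–300,107), bent towards +y. The eye is at (290,319), the bottle at (355,180) and the pink look-alike at (180,210). In the scene picture the unit is at (365,190), and the side picture shows the eye at (345,209).

```bash
cat > h.py <<'E'
import numpy as np,cv2
from scipy.spatial.transform import Rotation as R
def rays(name,c,u,v):
    x=(np.asarray(u,float)-c['cx'])/c['fx']; y=(np.asarray(v,float)-c['cy'])/c['fy']
    if name=='wrist':
        r=np.hypot(x,y)+1e-12; s=np.tan(np.minimum(r,1.5))/r; x,y=x*s,y*s
    return np.stack([x,-y,-np.ones_like(x)],-1)
def cloud(name,c,d):
    v,u=np.mgrid[:400,:640]
    return R.from_quat(c['orientation']).apply((rays(name,c,u,v)*d[...,None]).reshape(-1,3)).reshape(400,640,3)+c['xyz']
def tri(obs):  # [(name,c,u,v)] -> point, residual
    A=np.zeros((3,3));b=np.zeros(3);L=[]
    for n,c,u,v in obs:
        k=R.from_quat(c['orientation']).apply(rays(n,c,u,v)); k/=np.linalg.norm(k); P=np.eye(3)-np.outer(k,k)
        A+=P;b+=P@c['xyz'];L.append((P,c['xyz']))
    p=np.linalg.solve(A,b); return p,[np.linalg.norm(P@(p-o)) for P,o in L]
E
python3 - <<'E'
from h import *
from plant import vision
C={}
for n in("scene","side","wrist"):
    z=np.load(f"pics/{n}0.npz"); c=vision.calibration(n); C[n]=c
    W=cloud(n,c,z['d']); np.save(f"pics/{n}W.npy",W)
    ok=z['d']>0
    g=z['p'].astype(int)
    m=ok&(np.abs(W[...,2])<8)&(W[...,0]>450)&(W[...,0]<800)&(abs(W[...,1])<250)
    print(n,'desk z',np.median(W[m][:,2]))
    # dark handle
    dark=ok&(g.max(-1)<75)&(W[...,2]>12)&(W[...,2]<40)&(W[...,0]>400)&(W[...,0]<700)&(W[...,1]>-50)&(W[...,1]<300)
    k,l,s,ce=cv2.connectedComponentsWithStats(dark.astype(np.uint8))
    for i in range(1,k):
        if s[i,4]>60:
            P=W[l==i]; print(' dark',s[i],np.median(P,0).round(),P.min(0).round(),P.max(0).round())
    br=ok&(g.min(-1)>110)&(np.ptp(g,axis=-1)<40)&(W[...,2]>3)&(W[...,2]<80)&(W[...,0]>400)&(W[...,0]<900)&(W[...,1]>-300)&(W[...,1]<300)
    k,l,s,ce=cv2.connectedComponentsWithStats(br.astype(np.uint8))
    for i in range(1,k):
        if s[i,4]>30:
            P=W[l==i]; print(' bright',s[i],np.median(P,0).round(),P.min(0).round(),P.max(0).round())
W={n:np.load(f"pics/{n}W.npy") for n in C}
for n,L in dict(wrist=[(205,107),(172,107),(245,109),(297,107),(299,101),(290,319),(355,190)],side=[(292,170),(333,171),(345,209),(345,202),(373,225),(367,155)],scene=[(230,193),(260,178),(347,205),(425,240),(390,240),(297,160)]).items():
    for u,v in L: print(n,u,v,W[n][v,u].round(1))
E
python3 - <<'E'
import cv2,numpy as np
a=cv2.imread('pics/scene0.png')[140:240,200:460]
b=cv2.imread('pics/side0.png')[150:310,260:420]
w=cv2.imread('pics/wrist0.png')[80:340,160:400]
a=cv2.resize(a,None,fx=3,fy=3)[:,:780]
o=np.zeros((600,800,3),np.uint8);o[:300,:780]=a
b=cv2.resize(b[:100],None,fx=3,fy=3);o[300:600,:480]=b
w2=cv2.resize(w[210:260,80:180],None,fx=3.2,fy=3.2);o[300:460,480:800]=w2
w3=cv2.resize(w[5:50,90:150],None,fx=3,fy=3);o[465:600,480:660]=w3
cv2.imwrite('pics/crop0.png',o)
E
```

```text
scene desk z 0.9111889741209325
 dark [168 149  51  54 684] [505. 217.  36.] [401. 156.  12.] [651. 298.  40.]
 dark [215 184  30  19 248] [506.  74.  25.] [468.  64.  12.] [549.  92.  30.]
 bright [257 149  23  15 222] [718. 130.  22.] [698. 115.   3.] [782. 197.  31.]
 bright [300 163   3  15  33] [690. -21.  35.] [684. -24.   8.] [695. -19.  54.]
 bright [ 335  163   56   54 1348] [ 683. -223.   34.] [ 598. -247.    3.] [ 812. -170.   71.]
 bright [142 175  34  14 301] [434. 268.  27.] [400. 233.  21.] [478. 300.  30.]
 bright [243 174  19  15  54] [585.  70.  16.] [553.  66.   3.] [633.  93.  23.]
 bright [246 203  17  38 216] [436. -72.  26.] [ 400. -104.   13.] [520.  -8.  29.]
side desk z -0.8180914246460986
 dark [248 137  89  26 825] [510. 212.  27.] [400. 153.  12.] [651. 299.  40.]
 dark [274 165  33   7 190] [511.  70.  20.] [470.  62.  12.] [551.  80.  26.]
 bright [252 143  23   6 105] [431. 274.  25.] [402. 198.  15.] [469. 300.  39.]
 bright [365 153  20  31 232] [700. -18.  25.] [684. -27.   4.] [766. 201.  76.]
 bright [308 167  28   7  78] [580.  69.  13.] [555.  6
[... 1300 characters left out ...]
7. -175.   56.]
wrist 205 107 [515.1  84.2  25.5]
wrist 172 107 [469.9  87.7  24.7]
wrist 245 109 [563.2  78.9  18.4]
wrist 297 107 [625.1  79.5  15.4]
wrist 299 101 [627.4  86.6  15. ]
wrist 290 319 [ 6.056e+02 -2.352e+02 -1.000e-01]
wrist 355 190 [6.857e+02 2.000e-01 9.440e+01]
side 292 170 [515.2  67.4  15.5]
side 333 171 [622.4  96.3  -1.1]
side 345 209 [ 620.8 -145.6   -2.1]
side 345 202 [ 625.8 -109.3   -1.9]
side 373 225 [ 660.4 -244.     6.8]
side 367 155 [688.9 -17.   74.4]
scene 230 193 [505.1  72.7  23. ]
scene 260 178 [613.6  66.7  15.2]
scene 347 205 [ 615.4 -212.2   31.6]
scene 425 240 [ 593.1 -414.6   34.4]
scene 390 240 [ 586.2 -341.4    4.1]
scene 297 160 [682.9 -12.9  64.3]
```

View pics/crop0.png

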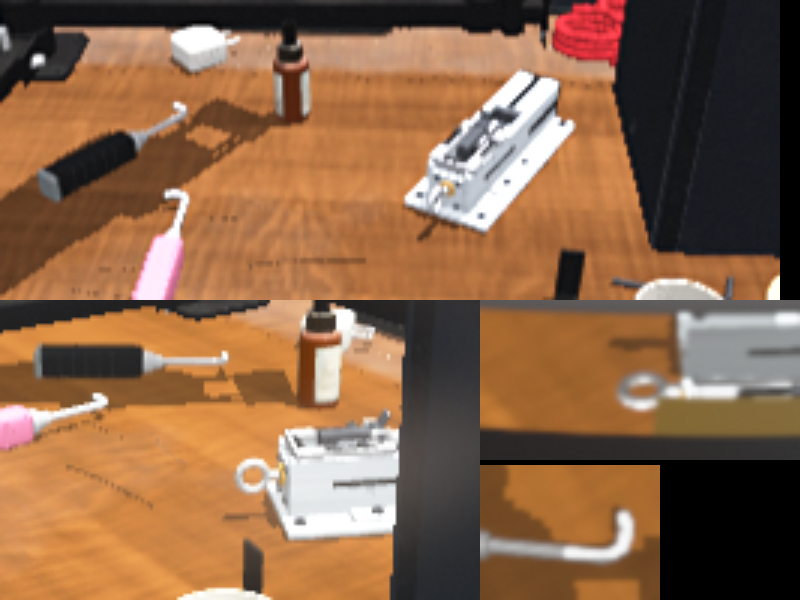

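Run:
```python
from h import *
from plant import vision
C={n:vision.calibration(n) for n in("scene","side","wrist")}
print(tri([("scene",C["scene"],346.7,203.3),("side",C["side"],344,208.7)]),tri([("scene",C["scene"],346.7,203.3),("side",C["side"],344,208.7),("wrist",C["wrist"],290.6,318.75)]))
W={n:np.load(f"pics/{n}W.npy") for n in C}
for u,v in[(412,218),(415,150),(425,80),(600,110),(430,200)]: print('pc',W['scene'][v,u].round())
for n in W:
    w=W[n].reshape(-1,3)
    P=w[(w[:,2]>10)&(w[:,2]<30)&(abs(w[:,0]-560)<95)&(abs(w[:,1]-80)<25)]
    h=P[(P[:,0]<550)]; s=P[(P[:,0]>565)&(P[:,0]<610)]
    print(n,len(h),len(s),np.median(h,0).round(1),np.median(s,0).round(1),'slope',np.polyfit(h[:,0],h[:,1],1), np.polyfit(s[:,0],s[:,1],1),P[:,0].min(),P[:,0].max())
# unit: cheek side normals and top
for n in W:
    w=W[n].reshape(-1,3)
    P=w[(w[:,2]>12)&(w[:,2]<60)&(w[:,0]>620)&(w[:,0]<800)&(w[:,1]>-260)&(w[:,1]<-160)]
    r=cv2.minAreaRect(P[:,:2].astype(np.float32)); print(n,len(P),r)
    P=w[(w[:,2]>2.5)&(w[:,2]<12)&(w[:,0]>590)&(w[:,0]<830)&(w[:,1]>-290)&(w[:,1]<-140)]
    r=cv2.minAreaRect(P[:,:2].astype(np.float32)); print('  plate',len(P),r,cv2.boxPoints(r).round().tolist())
```

```text
(array([ 611.24412786, -213.61849602,   33.87737788]), [np.float64(4.730102951083019), np.float64(4.730102951082917)]) (array([ 611.60640434, -210.80761706,   31.90334087]), [np.float64(5.797839317757373), np.float64(4.146532552710131), np.float64(2.439113118903415)])
pc [ 693. -350.    1.]
pc [ 779. -303.  134.]
pc [ 827. -285.  288.]
pc [ 806. -622.  293.]
pc [ 673. -389.   81.]
scene 305 32 [505.1  74.2  24.6] [585.   71.1  15.8] slope [-1.38766812e-01  1.46040719e+02] [-1.23975176e-01  1.43525362e+02] 465.0277352359523 626.589369640054
side 279 40 [507.5  71.4  20.5] [585.   69.4  13.5] slope [-1.42682095e-01  1.45113294e+02] [-8.63843745e-02  1.20322119e+02] 465.0013459767806 625.8549028110228
wrist 1255 208 [510.2  83.5  24.9] [584.3  73.8  15.1] slope [-1.22004884e-01  1.45551979e+02] [-1.17930086e-01  1.42974479e+02] 465.099221937542 628.6050699139203
scene 1058 ((710.3532104492188, -211.72824096679688), (62.895206451416016, 179.63243103027344), 88.34516906738281)
  plate 406 ((710.7677001953125, -217.67581176757812), (141.41848754882812, 233.47113037109375), 86.71454620361328) [[590.0, -282.0], [823.0, -295.0], [831.0, -154.0], [598.0, -140.0]]
side 1080 ((663.1393432617188, -208.82528686523438), (56.13593292236328, 82.3487319946289), 80.9730224609375)
  plate 346 ((661.34130859375, -209.42262268066406), (73.70199584960938, 77.71444702148438), 1.8817102909088135) [[623.0, -172.0], [626.0, -249.0], [699.0, -247.0], [697.0, -169.0]]
wrist 2437 ((709.0305786132812, -191.70709228515625), (33.82181167602539, 176.74586486816406), 89.87975311279297)
  plate 401 ((699.51708984375, -180.76333618164062), (155.33460998535156, 28.21827507019043), 9.951271057128906) [[621.0, -180.0], [625.0, -208.0], [778.0, -181.0], [774.0, -153.0]]
```

Request:
jog_arm --series '[{"tx":-0.1,"ty":-0.25},{"tx":-0.2,"ty":-0.5},{"tx":-0.3,"ty":-0.75},{"tx":-0.3,"ty":-1.0},{"tx":-0.3,"ty":-1.0},{"tx":-0.3,"ty":-1.0}]'

```text
$.series[0]: bad value
```

Request:
jog_arm --series '[{"tx":-0.1,"ty":-0.25,"tz":0,"rx":0,"ry":0,"rz":0,"fingers":1},{"tx":-0.2,"ty":-0.5,"tz":0,"rx":0,"ry":0,"rz":0,"fingers":1},{"tx":-0.3,"ty":-0.75,"tz":0,"rx":0,"ry":0,"rz":0,"fingers":1},{"tx":-0.3,"ty":-1.0,"tz":0,"rx":0,"ry":0,"rz":0,"fingers":1},{"tx":-0.3,"ty":-1.0,"tz":0,"rx":0,"ry":0,"rz":0,"fingers":1},{"tx":-0.3,"ty":-1.0,"tz":0,"rx":0,"ry":0,"rz":0,"fingers":1}]'

```text
t: 0.65
tcp_pos: [604.2, -153.2, 292.1]
ee_rot: [0.709, 0.705, -0.0, 0.0]
contact_force: [-0.2, 1.0, -0.3]
gripper_width: 1.002
finger_force: 0.0
```

Run:
```python
from h import *
from plant import vision
c=vision.calibration("wrist");p,d=vision.camera("wrist")
np.savez("pics/wrist1.npz",p=p,d=d,**{k:np.array(x) for k,x in c.items()}); print(c)
cv2.imwrite("pics/wrist1.png",cv2.resize(p[60:300,200:520,::-1],None,fx=2.5,fy=2.5))
W=cloud("wrist",c,d);np.save("pics/w1W.npy",W)
```

```text
{'fx': 309.70691628693146, 'fy': 309.70691628693146, 'cx': 318.0767864360094, 'cy': 196.01335502214758, 'xyz': array([604.93645032, -72.7052222 , 383.88447202]), 'orientation': array([-1.45004705e-01,  4.84166822e-04, -2.85910597e-03,  9.89426716e-01])}
```

View pics/wrist1.png

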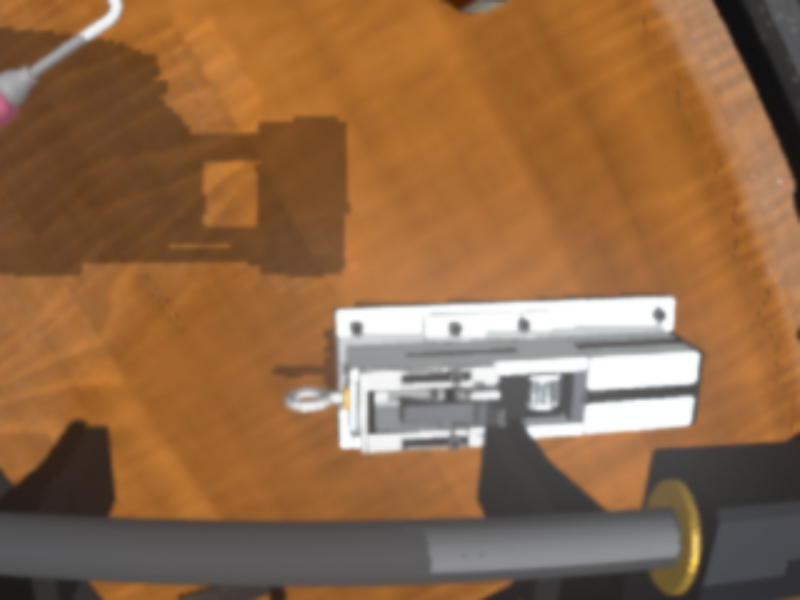

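The eye is at px (323,220) in the full wrist frame, and the plate's far edge runs from (335,184) to (469,179). The unit is yawed slightly.

Run:
```python
from h import *
from plant import vision
C={n:vision.calibration(n) for n in("scene","side")}
z=np.load("pics/wrist1.npz"); c1={k:z[k] for k in('fx','fy','cx','cy','xyz','orientation')}
c0=dict(c1); c0['xyz']=np.array([650.10245,80.391117,383.30601]);c0['orientation']=np.array([-1.44644857e-01,6.01420866e-04,-2.03800584e-04,9.89483432e-01])
o=[("wrist",c1,322.8,220),("wrist",c0,290.6,318.75),("scene",C["scene"],346.7,203.3),("side",C["side"],344,208.7)]
print(tri(o[:2]),tri(o),tri([o[0],o[3]]),tri([o[0],o[2]]))
def onz(c,u,v,h):
    k=R.from_quat(c['orientation']).apply(rays('wrist',c,u,v)); return c['xyz']+k*(h-c['xyz'][2])/k[2]
f=lambda x,y:(x/2.5+200-.3,y/2.5+60-.3)
print('eye z30',onz(c1,322.8,220,30))
W=np.load("pics/w1W.npy")
pl=W[178:190,340:470].reshape(-1,3); print('plate z',np.median(pl[pl[:,2]>2][:,2]))
for q in[(337,311),(673,297),(341,447)]: print(onz(c1,*f(*q),6).round(1))
for q in[(350,370),(362,452),(696,425),(587,360),(583,427)]: print('top',onz(c1,*f(*q),66).round(1),W[int(f(*q)[1]),int(f(*q)[0])].round(1))
g=z['p'].astype(int); m=(g.min(-1)>110)&(np.ptp(g,axis=-1)<40)
# plate back edge subpixel-ish: first bright row per column
E_=[]
for u in range(338,466):
    v=np.where(m[170:200,u])[0]
    if len(v): E_.append(onz(c1,u,170+v[0]-.5,6)[:2])
E_=np.array(E_); print('edge slope',np.polyfit(E_[:,0],E_[:,1],1))
# eye blob centroid in wrist1
sub=m[205:235,308:336]; print('\n'.join(''.join('#' if x else '.' for x in r) for r in sub))
```

```text
(array([ 609.94499397, -209.0816189 ,   30.84531172]), [np.float64(0.08216766733904127), np.float64(0.08216766733910781)]) (array([ 611.1898002 , -210.13131919,   31.67878469]), [np.float64(1.8616549517396865), np.float64(1.7565996484956974), np.float64(6.320214228215294), np.float64(3.9577548013057426)]) (array([ 609.7509127 , -210.19741204,   27.83088133]), [np.float64(0.15894572342683286), np.float64(0.1589457234269754)]) (array([ 611.87710132, -209.61847352,   36.49045022]), [np.float64(3.2958666663454905), np.float64(3.295866666345621)])
eye z30 [ 609.87839714 -209.38128212   30.        ]
plate z 7.552999564826905
[ 625.  -170.3    6. ]
[ 809.7 -162.2    6. ]
[ 628.  -245.4    6. ]
top [ 627.7 -181.3   66. ] [ 628.8 -189.3   40. ]
top [ 633.9 -220.6   66. ] [ 634.5 -226.1   52.7]
top [ 800.5 -212.2   66. ] [ 8.409e+02 -2.402e+02 -3.000e-01]
top [ 736.3 -177.8   66. ] [ 743.3 -183.1   47.3]
top [ 738.4 -210.8   66. ] [ 745.  -218.3   47. ]
edge slope [ 4.24388612e-02 -1.94873776e+02]
...........................#
...........................#
...........................#
...........................#
...........................#
...........................#
...........................#
...........................#
...........................#
...........................#
............########.......#
.........#############...###
........####################
.......#####################
......#########.############
......######################
......######################
.......################....#
.........############......#
............#####..........#
...........................#
...........................#
...........................#
...........................#
...........................#
...........................#
...........................#
...........................#
...........................#
...........................#
```

Run:
```python
import numpy as np
for n in("scene","side","wrist"):
    W=np.load(f"pics/{n}W.npy").reshape(-1,3)
    m=(W[:,0]>455)&(W[:,0]<660)&(W[:,1]>-40)&(W[:,1]<200)&(W[:,2]>45)&(W[:,2]<200)
    P=W[m]; print(n,len(P), P.min(0) if len(P) else '',P.max(0) if len(P) else '')
```

```text
scene 0  
side 0  
wrist 0
```

Request:
jog_arm --series '[{"tx":-0.08,"ty":0.12,"tz":0,"rx":0,"ry":0,"rz":-0.07,"fingers":1},{"tx":-0.16,"ty":0.25,"tz":0,"rx":0,"ry":0,"rz":-0.14,"fingers":1},{"tx":-0.24,"ty":0.37,"tz":0,"rx":0,"ry":0,"rz":-0.21,"fingers":1},{"tx":-0.32,"ty":0.5,"tz":0,"rx":0,"ry":0,"rz":-0.28,"fingers":1},{"tx":-0.4,"ty":0.62,"tz":0,"rx":0,"ry":0,"rz":-0.35,"fingers":1},{"tx":-0.48,"ty":0.75,"tz":0,"rx":0,"ry":0,"rz":-0.42,"fingers":1},{"tx":-0.56,"ty":0.87,"tz":0,"rx":0,"ry":0,"rz":-0.49,"fingers":1},{"tx":-0.605,"ty":1.0,"tz":0,"rx":0,"ry":0,"rz":-0.56,"fingers":1}]'

```text
t: 1.37
tcp_pos: [513.0, 2.5, 292.2]
ee_rot: [0.941, 0.337, -0.0, -0.0]
contact_force: [0.8, -0.3, -0.5]
gripper_width: 1.003
finger_force: 0.0
```

Request:
jog_arm --series '[{"tx":0,"ty":0.08,"tz":-0.1,"rx":0,"ry":0,"rz":-0.07,"fingers":1},{"tx":0,"ty":0.16,"tz":-0.2,"rx":0,"ry":0,"rz":-0.14,"fingers":1},{"tx":0,"ty":0.24,"tz":-0.35,"rx":0,"ry":0,"rz":-0.21,"fingers":1},{"tx":0,"ty":0.32,"tz":-0.5,"rx":0,"ry":0,"rz":-0.28,"fingers":1},{"tx":0,"ty":0.4,"tz":-0.65,"rx":0,"ry":0,"rz":-0.35,"fingers":1},{"tx":0,"ty":0.48,"tz":-0.75,"rx":0,"ry":0,"rz":-0.42,"fingers":1},{"tx":0,"ty":0.53,"tz":-0.8,"rx":0,"ry":0,"rz":-0.49,"fingers":1},{"tx":0.003,"ty":0.533,"tz":-0.8,"rx":0,"ry":0,"rz":-0.516,"fingers":1}]'

```text
t: 2.03
tcp_pos: [512.9, 83.6, 169.9]
ee_rot: [0.998, -0.06, -0.002, -0.0]
contact_force: [-0.0, -0.1, 1.2]
gripper_width: 1.002
finger_force: 0.0
```

Run:
```python
from h import *
from plant import vision,readout
c=vision.calibration("wrist");p,d=vision.camera("wrist"); s=readout.read_state()
print(s['tcp_pos'],s['ee_rot'],c)
np.savez("pics/wrist2.npz",p=p,d=d,**{k:np.array(x) for k,x in c.items()})
cv2.imwrite("pics/wrist2.png",p[...,::-1])
W=cloud("wrist",c,d);w=W.reshape(-1,3)
P=w[(w[:,2]>8)&(w[:,2]<32)&(w[:,0]>455)&(w[:,0]<640)&(abs(w[:,1]-80)<28)]
for a,b in[(470,550),(480,500),(500,520),(520,540),(560,570),(575,585),(595,610),(615,630)]:
    h=P[(P[:,0]>a)&(P[:,0]<b)]
    if len(h): print(a,b,len(h),h.mean(0).round(1),h[:,1].min().round(1),h[:,1].max().round(1))
print(P[:,0].min(),P[:,0].max())
```

```text
[513.59611957  82.86393615 170.88264649] [ 9.98173670e-01 -6.03966450e-02 -1.25242859e-03 -2.34132464e-05] {'fx': 309.70691628693146, 'fy': 309.70691628693146, 'cx': 318.0767864360094, 'cy': 196.01335502214758, 'xyz': array([591.71910945,  75.7980454 , 261.4490519 ]), 'orientation': array([ 0.09707962, -0.10957105,  0.74058412, -0.65582383])}
470 550 2746 [512.3  82.7  24.5] 66.7 99.3
480 500 637 [490.2  85.4  24.5] 72.0 98.7
500 520 682 [510.2  82.9  24.6] 70.0 95.9
520 540 739 [529.9  80.7  24.5] 67.9 94.7
560 570 230 [564.4  76.9  17.7] 68.4 86.2
575 585 87 [580.1  74.   14.8] 71.1 77.0
595 610 132 [602.5  71.4  14.6] 68.1 74.6
615 630 212 [622.9  76.5  14.6] 67.1 87.7
464.1087063626444 628.2524203765724
```

View pics/wrist2.png

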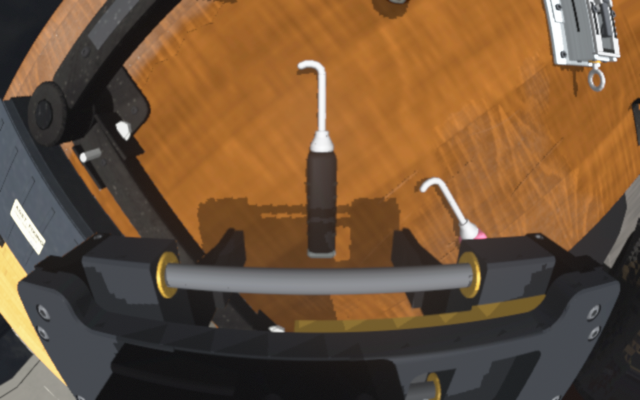

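The handle is centred between the fingers (px (322,205)), with the bend to the left, which is +y. The grasp is lined up, so I'm descending.

Request:
jog_arm --series '[{"tx":0,"ty":0,"tz":-0.2,"rx":0,"ry":0,"rz":0,"fingers":0.7},{"tx":0,"ty":0,"tz":-0.4,"rx":0,"ry":0,"rz":0,"fingers":0.6},{"tx":0,"ty":0,"tz":-0.55,"rx":0,"ry":0,"rz":0,"fingers":0.5},{"tx":0,"ty":0,"tz":-0.65,"rx":0,"ry":0,"rz":0,"fingers":0.5},{"tx":0,"ty":0,"tz":-0.65,"rx":0,"ry":0,"rz":0,"fingers":0.1},{"tx":0,"ty":0,"tz":-0.65,"rx":0,"ry":0,"rz":0,"fingers":0},{"tx":0,"ty":0,"tz":-0.65,"rx":0,"ry":0,"rz":0,"fingers":0},{"tx":0,"ty":0,"tz":-0.65,"rx":0,"ry":0,"rz":0,"fingers":0}]' --squeeze 40

```text
t: 2.75
tcp_pos: [515.6, 80.5, 76.3]
ee_rot: [0.998, -0.059, 0.001, -0.0]
contact_force: [0.5, 0.0, -0.5]
gripper_width: 0.478
finger_force: 0.0
```

Request:
jog_arm --series '[{"tx":0,"ty":0,"tz":0,"rx":0,"ry":0,"rz":0,"fingers":0},{"tx":0,"ty":0,"tz":0,"rx":0,"ry":0,"rz":0,"fingers":0},{"tx":0,"ty":0,"tz":0,"rx":0,"ry":0,"rz":0,"fingers":0},{"tx":0,"ty":0,"tz":0,"rx":0,"ry":0,"rz":0,"fingers":0},{"tx":0,"ty":0,"tz":0,"rx":0,"ry":0,"rz":0,"fingers":0},{"tx":0,"ty":0,"tz":0,"rx":0,"ry":0,"rz":0,"fingers":0}]' --squeeze 40

```text
t: 3.25
tcp_pos: [515.1, 80.0, 75.5]
ee_rot: [0.998, -0.06, 0.0, -0.0]
contact_force: [-2.1, 0.1, 6.7]
gripper_width: 0.274
finger_force: 40.0
```

Request:
jog_arm --series '[{"tx":0,"ty":0,"tz":0.1,"rx":0,"ry":0,"rz":0,"fingers":0},{"tx":0,"ty":-0.05,"tz":0.25,"rx":0,"ry":0,"rz":0,"fingers":0},{"tx":0,"ty":-0.2,"tz":0.4,"rx":0,"ry":0,"rz":0.02,"fingers":0},{"tx":0,"ty":-0.4,"tz":0.5,"rx":0,"ry":0,"rz":0.04,"fingers":0},{"tx":-0.05,"ty":-0.6,"tz":0.5,"rx":0,"ry":0,"rz":0.07,"fingers":0},{"tx":-0.1,"ty":-0.8,"tz":0.5,"rx":0,"ry":0,"rz":0.1,"fingers":0},{"tx":-0.12,"ty":-0.95,"tz":0.5,"rx":0,"ry":0,"rz":0.105,"fingers":0},{"tx":-0.13,"ty":-1.0,"tz":0.5,"rx":0,"ry":0,"rz":0.105,"fingers":0}]'

```text
t: 3.92
tcp_pos: [494.1, -74.2, 149.8]
ee_rot: [1.0, 0.021, -0.0, 0.001]
contact_force: [-0.2, 0.2, -0.6]
gripper_width: 0.272
finger_force: 40.0
```

Request:
jog_arm --series '[{"tx":0,"ty":-0.2,"tz":0,"rx":0,"ry":0,"rz":0,"fingers":0},{"tx":0,"ty":-0.4,"tz":0,"rx":0,"ry":0,"rz":0,"fingers":0},{"tx":0,"ty":-0.6,"tz":0,"rx":0,"ry":0,"rz":0,"fingers":0},{"tx":0,"ty":-0.8,"tz":0,"rx":0,"ry":0,"rz":0,"fingers":0},{"tx":0,"ty":-1.0,"tz":0,"rx":0,"ry":0,"rz":0,"fingers":0},{"tx":0,"ty":-1.0,"tz":0,"rx":0,"ry":0,"rz":0,"fingers":0},{"tx":0,"ty":-1.0,"tz":0,"rx":0,"ry":0,"rz":0,"fingers":0}]'

```text
t: 4.5
tcp_pos: [494.9, -221.3, 149.5]
ee_rot: [1.0, 0.021, -0.0, 0.0]
contact_force: [-0.0, 1.0, -1.6]
gripper_width: 0.272
finger_force: 40.0
```

```bash
cat > look.py <<'E'
import sys
from h import *
from plant import vision,readout
def look(k,crop=None,f=1):
    s=readout.read_state(); c=vision.calibration("wrist");p,d=vision.camera("wrist")
    print(s['t'],s['tcp_pos'].round(1),s['ee_rot'].round(4),s['contact_force'].round(1))
    np.savez(f"pics/wrist{k}.npz",p=p,d=d,tcp=s['tcp_pos'],rot=s['ee_rot'],**{k:np.array(x) for k,x in c.items()})
    W=cloud("wrist",c,d)
    q=p[...,::-1]
    if crop: a,b,e,g=crop; q=q[a:b,e:g]
    cv2.imwrite(f"pics/wrist{k}.png",cv2.resize(q,None,fx=f,fy=f,interpolation=cv2.INTER_CUBIC))
    return s,c,p,d,W
E
python3 - <<'E'
from look import *
s,c,p,d,W=look(3)
w=W.reshape(-1,3); T=R.from_quat(s['ee_rot'])
l=T.inv().apply(w-s['tcp_pos'])   # tool frame
m=(l[:,2]>25)&(l[:,2]<75)&(abs(l[:,1])<30)&(l[:,0]>45)&(l[:,0]<130)
P=l[m]
for a in range(45,120,8):
    h=P[(P[:,0]>a)&(P[:,0]<a+8)]
    if len(h): print(a,len(h),h.mean(0).round(1),h[:,1].min().round(1),h[:,1].max().round(1),h[:,2].min().round(1))
print(P.max(0))
E
```

```text
4.5 [ 494.9 -221.3  149.5] [ 9.998e-01  2.110e-02 -3.000e-04  1.000e-04] [-0.   1.  -1.6]
45 510 [48.6 -1.7 57.7] -11.0 7.4 53.5
53 262 [56.3 -1.8 60.1] -6.8 3.8 56.4
61 173 [65.2 -1.7 61.1] -4.3 1.3 59.1
69 192 [73.  -1.5 61.2] -4.2 1.3 58.3
77 183 [80.8 -1.6 61.1] -4.2 1.2 58.8
85 181 [88.9 -1.7 61. ] -4.2 0.7 59.0
93 175 [97.  -1.7 60.9] -4.2 0.7 58.4
101 327 [106.3  -7.7  61.2] -20.8 0.7 58.9
109 204 [110.6 -11.6  61. ] -20.7 -2.7 58.8
[113.14964036   7.44780592  66.53738455]
```

View pics/wrist3.png

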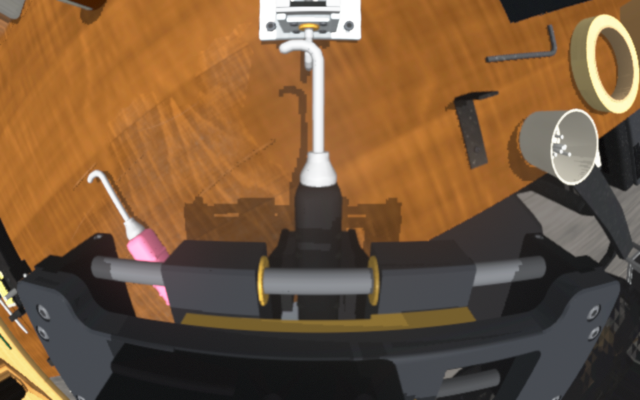

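Request:
jog_arm --series '[{"tx":0.02,"ty":-0.15,"tz":0,"rx":0,"ry":0,"rz":0,"fingers":0},{"tx":0.03,"ty":-0.2,"tz":-0.15,"rx":0,"ry":0,"rz":0,"fingers":0},{"tx":0.035,"ty":-0.2,"tz":-0.28,"rx":0,"ry":0,"rz":0,"fingers":0},{"tx":0.035,"ty":-0.2,"tz":-0.38,"rx":0,"ry":0,"rz":0,"fingers":0},{"tx":0.035,"ty":-0.2,"tz":-0.38,"rx":0,"ry":0,"rz":0,"fingers":0},{"tx":0.035,"ty":-0.2,"tz":-0.38,"rx":0,"ry":0,"rz":0,"fingers":0}]'

```text
t: 5.05
tcp_pos: [500.4, -248.3, 92.2]
ee_rot: [1.0, 0.024, -0.001, -0.001]
contact_force: [-0.5, 0.8, -0.6]
gripper_width: 0.27
finger_force: 40.0
```

Run:
```python
from look import *
s,c,p,d,W=look(4,(0,150,200,400),4)
v=vision.calibration("side"); sp,sd=vision.camera("side"); np.savez("pics/side4.npz",p=sp,d=sd)
o=cv2.imread("pics/wrist4.png"); q=cv2.resize(sp[180:240,300:400,::-1],None,fx=0.001+4,fy=4)
o=cv2.resize(o,(534,400)); b=np.zeros((600,800,3),np.uint8); b[:400,:534]=o; 
b[400:600,:334]=cv2.resize(sp[180:240,300:400,::-1],(334,200),interpolation=cv2.INTER_CUBIC); cv2.imwrite("pics/c4.png",b)
w=W.reshape(-1,3); T=R.from_quat(s['ee_rot']); l=T.inv().apply(w-s['tcp_pos'])
m=(w[:,2]>14)&(w[:,2]<48)&(w[:,0]>590)&(w[:,0]<632)&(abs(w[:,1]+209)<15)
P=w[m]; 
for a in range(590,632,3):
    h=P[(P[:,0]>=a)&(P[:,0]<a+3)]
    if len(h): print(a,len(h),h.mean(0).round(1),h.min(0).round(1),h.max(0).round(1))
m=(l[:,2]>50)&(l[:,2]<70)&(l[:,0]>65)&(l[:,0]<116)&(l[:,1]>-24)&(l[:,1]<6); h=l[m]; print('hook',h.max(0),h.min(0), np.median(h[(h[:,0]<100)],0))
```

```text
5.05 [ 500.4 -248.3   92.2] [ 9.997e-01  2.370e-02 -9.000e-04 -6.000e-04] [-0.5  0.8 -0.6]
596 18 [ 598.6 -208.9   31.6] [ 598.1 -210.3   28.6] [ 598.9 -207.3   34.3]
599 85 [ 600.6 -209.6   34.2] [ 599.1 -211.6   25.1] [ 602.  -206.8   38.1]
602 94 [ 603.5 -209.4   35.7] [ 602.  -211.4   21.7] [ 604.9 -206.2   40.8]
605 116 [ 606.6 -211.1   34.1] [ 605.1 -223.9   20.6] [ 608.  -206.2   42.1]
608 117 [ 609.5 -210.6   33.1] [ 608.1 -223.9   20.1] [ 611.  -205.9   42.4]
611 101 [ 612.5 -208.9   33.2] [ 611.  -211.    19.9] [ 614.  -205.6   42. ]
614 98 [ 615.5 -209.    33. ] [ 614.  -210.9   21. ] [ 617.  -205.9   41.5]
617 68 [ 618.3 -209.3   33.1] [ 617.  -210.8   23.9] [ 619.9 -205.8   39.8]
620 52 [ 621.8 -208.6   32.1] [ 620.  -211.    27.9] [ 623.  -204.8   36. ]
623 65 [ 624.4 -208.2   31.9] [ 623.1 -210.9   29. ] [ 625.9 -205.1   33.6]
626 337 [ 627.9 -206.8   31.6] [ 626.1 -219.3   14. ] [ 629.  -194.7   41.9]
629 650 [ 630.1 -210.2   30.9] [ 629. -224.   14.] [ 631.7 -194.1   42.8]
hook [113.37335207   1.24867419  64.16110823] [ 65.31843279 -20.94701639  58.39462791] [82.12532185 -1.74384679 60.9741689 ]
```

View pics/c4.png

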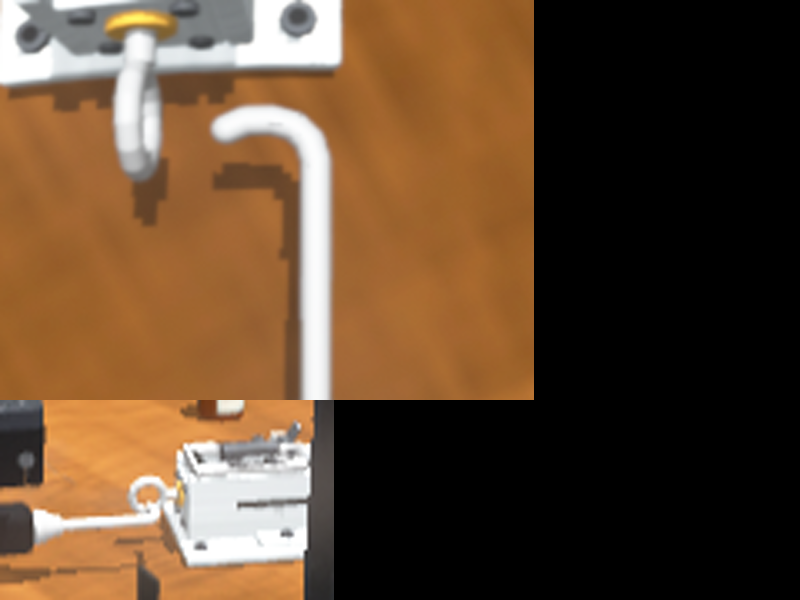

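The eye's centre is at about (610,-209,30.5) and the bent end is at about (609,z 31), 13 mm to its side, so they line up. I'm inserting along +y.

Request:
jog_arm --series '[{"tx":0.005,"ty":0.04,"tz":0,"rx":0,"ry":0,"rz":0,"fingers":0},{"tx":0.005,"ty":0.08,"tz":0,"rx":0,"ry":0,"rz":0,"fingers":0},{"tx":0.005,"ty":0.12,"tz":0,"rx":0,"ry":0,"rz":0,"fingers":0},{"tx":0.005,"ty":0.155,"tz":0,"rx":0,"ry":0,"rz":0,"fingers":0},{"tx":0.005,"ty":0.155,"tz":0,"rx":0,"ry":0,"rz":0,"fingers":0},{"tx":0.005,"ty":0.155,"tz":0,"rx":0,"ry":0,"rz":0,"fingers":0}]'

```text
t: 5.65
tcp_pos: [501.3, -226.3, 92.9]
ee_rot: [1.0, 0.023, 0.0, -0.0]
contact_force: [-1.3, -0.4, -1.2]
gripper_width: 0.275
finger_force: 40.0
```

Run:
```python
from look import *
s,c,p,d,W=look(5,(0,100,240,400),5)
```

```text
5.65 [ 501.3 -226.3   92.9] [ 9.997e-01  2.330e-02  2.000e-04 -0.000e+00] [-1.3 -0.4 -1.2]
```

View pics/wrist5.png

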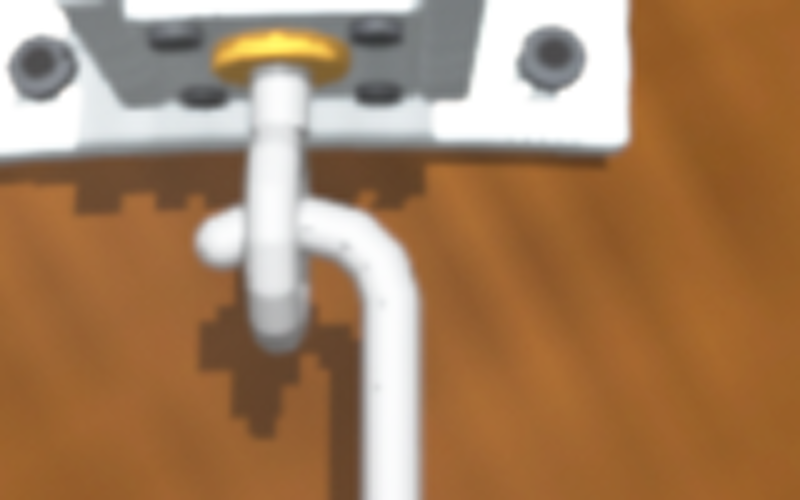

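The bent end is through the eye (tip at px (283,48), past the ring). I'm starting the draw along the unit's -x.

Request:
jog_arm --series '[{"tx":-0.02,"ty":-0.001,"tz":0,"rx":0,"ry":0,"rz":0,"fingers":0},{"tx":-0.04,"ty":-0.002,"tz":0,"rx":0,"ry":0,"rz":0,"fingers":0},{"tx":-0.06,"ty":-0.003,"tz":0,"rx":0,"ry":0,"rz":0,"fingers":0},{"tx":-0.08,"ty":-0.004,"tz":0,"rx":0,"ry":0,"rz":0,"fingers":0},{"tx":-0.08,"ty":-0.004,"tz":0,"rx":0,"ry":0,"rz":0,"fingers":0},{"tx":-0.08,"ty":-0.004,"tz":0,"rx":0,"ry":0,"rz":0,"fingers":0}]'

```text
t: 6.2
tcp_pos: [489.0, -227.5, 92.8]
ee_rot: [1.0, 0.023, 0.0, -0.0]
contact_force: [2.6, 0.8, -1.4]
gripper_width: 0.272
finger_force: 40.0
```

Request:
jog_arm --series '[{"tx":-0.01,"ty":0,"tz":0,"rx":0,"ry":0,"rz":0,"fingers":0},{"tx":-0.02,"ty":-0.001,"tz":0,"rx":0,"ry":0,"rz":0,"fingers":0},{"tx":-0.03,"ty":-0.001,"tz":0,"rx":0,"ry":0,"rz":0,"fingers":0},{"tx":-0.04,"ty":-0.002,"tz":0,"rx":0,"ry":0,"rz":0,"fingers":0},{"tx":-0.04,"ty":-0.002,"tz":0,"rx":0,"ry":0,"rz":0,"fingers":0},{"tx":-0.04,"ty":-0.002,"tz":0,"rx":0,"ry":0,"rz":0,"fingers":0}]'

```text
t: 6.7
tcp_pos: [483.0, -227.8, 92.8]
ee_rot: [1.0, 0.023, -0.0, -0.0]
contact_force: [3.1, -0.4, -0.8]
gripper_width: 0.271
finger_force: 40.0
```

Request:
jog_arm --series '[{"tx":-0.01,"ty":0,"tz":0,"rx":0,"ry":0,"rz":0,"fingers":0},{"tx":-0.01,"ty":0,"tz":0,"rx":0,"ry":0,"rz":0,"fingers":0},{"tx":-0.01,"ty":0,"tz":0,"rx":0,"ry":0,"rz":0,"fingers":0}]'

```text
t: 6.95
tcp_pos: [481.6, -227.8, 92.8]
ee_rot: [1.0, 0.023, 0.0, 0.0]
contact_force: [3.5, 0.6, -0.7]
gripper_width: 0.276
finger_force: 40.0
```

Request:
jog_arm --series '[{"tx":-0.007,"ty":0,"tz":0,"rx":0,"ry":0,"rz":0,"fingers":0},{"tx":-0.007,"ty":0,"tz":0,"rx":0,"ry":0,"rz":0,"fingers":0},{"tx":-0.007,"ty":0,"tz":0,"rx":0,"ry":0,"rz":0,"fingers":0},{"tx":-0.007,"ty":0,"tz":0,"rx":0,"ry":0,"rz":0,"fingers":0}]'

```text
t: 7.28
tcp_pos: [480.6, -227.8, 92.8]
ee_rot: [1.0, 0.023, 0.0, -0.0]
contact_force: [3.4, -0.2, -0.8]
gripper_width: 0.273
finger_force: 40.0
```

Request:
jog_arm --series '[{"tx":-0.007,"ty":0,"tz":0,"rx":0,"ry":0,"rz":0,"fingers":0},{"tx":-0.007,"ty":0,"tz":0,"rx":0,"ry":0,"rz":0,"fingers":0},{"tx":-0.007,"ty":0,"tz":0,"rx":0,"ry":0,"rz":0,"fingers":0},{"tx":-0.007,"ty":0,"tz":0,"rx":0,"ry":0,"rz":0,"fingers":0}]'

```text
t: 7.62
tcp_pos: [479.5, -227.7, 92.8]
ee_rot: [1.0, 0.023, -0.0, -0.0]
contact_force: [3.7, -0.2, -0.9]
gripper_width: 0.274
finger_force: 40.0
```

Request:
jog_arm --series '[{"tx":-0.007,"ty":-0.001,"tz":0,"rx":0,"ry":0,"rz":0,"fingers":0},{"tx":-0.007,"ty":-0.001,"tz":0,"rx":0,"ry":0,"rz":0,"fingers":0},{"tx":-0.007,"ty":-0.001,"tz":0,"rx":0,"ry":0,"rz":0,"fingers":0},{"tx":-0.007,"ty":-0.001,"tz":0,"rx":0,"ry":0,"rz":0,"fingers":0}]'

```text
t: 7.95
tcp_pos: [478.5, -227.9, 92.7]
ee_rot: [1.0, 0.023, -0.0, -0.0]
contact_force: [4.3, -0.3, -1.3]
gripper_width: 0.268
finger_force: 40.0
```

Request:
jog_arm --series '[{"tx":-0.007,"ty":0,"tz":0,"rx":0,"ry":0,"rz":0,"fingers":0},{"tx":-0.007,"ty":0,"tz":0,"rx":0,"ry":0,"rz":0,"fingers":0},{"tx":-0.007,"ty":0,"tz":0,"rx":0,"ry":0,"rz":0,"fingers":0},{"tx":-0.007,"ty":0,"tz":0,"rx":0,"ry":0,"rz":0,"fingers":0}]'

```text
t: 8.28
tcp_pos: [477.4, -227.9, 92.7]
ee_rot: [1.0, 0.023, -0.0, -0.0]
contact_force: [3.8, -0.6, -0.9]
gripper_width: 0.273
finger_force: 40.0
```

Request:
jog_arm --series '[{"tx":-0.007,"ty":0,"tz":0,"rx":0,"ry":0,"rz":0,"fingers":0},{"tx":-0.007,"ty":0,"tz":0,"rx":0,"ry":0,"rz":0,"fingers":0},{"tx":-0.007,"ty":0,"tz":0,"rx":0,"ry":0,"rz":0,"fingers":0},{"tx":-0.007,"ty":0,"tz":0,"rx":0,"ry":0,"rz":0,"fingers":0}]'

```text
t: 8.62
tcp_pos: [476.4, -227.9, 92.8]
ee_rot: [1.0, 0.023, -0.0, -0.0]
contact_force: [4.5, -0.9, -1.6]
gripper_width: 0.273
finger_force: 40.0
```

Request:
jog_arm --series '[{"tx":-0.007,"ty":0,"tz":0,"rx":0,"ry":0,"rz":0,"fingers":0},{"tx":-0.007,"ty":0,"tz":0,"rx":0,"ry":0,"rz":0,"fingers":0},{"tx":-0.007,"ty":0,"tz":0,"rx":0,"ry":0,"rz":0,"fingers":0},{"tx":-0.007,"ty":0,"tz":0,"rx":0,"ry":0,"rz":0,"fingers":0}]'

```text
t: 8.95
tcp_pos: [475.5, -227.9, 92.8]
ee_rot: [1.0, 0.023, 0.0, 0.0]
contact_force: [5.8, -0.6, -1.9]
gripper_width: 0.276
finger_force: 40.0
```

Request:
jog_arm --series '[{"tx":-0.005,"ty":0,"tz":0,"rx":0,"ry":0,"rz":0,"fingers":0},{"tx":-0.005,"ty":0,"tz":0,"rx":0,"ry":0,"rz":0,"fingers":0},{"tx":-0.005,"ty":0,"tz":0,"rx":0,"ry":0,"rz":0,"fingers":0},{"tx":-0.005,"ty":0,"tz":0,"rx":0,"ry":0,"rz":0,"fingers":0}]'

```text
t: 9.28
tcp_pos: [474.8, -227.9, 92.8]
ee_rot: [1.0, 0.023, 0.0, 0.0]
contact_force: [4.7, -1.4, -1.5]
gripper_width: 0.271
finger_force: 40.0
```

Request:
jog_arm --series '[{"tx":-0.006,"ty":0,"tz":0,"rx":0,"ry":0,"rz":0,"fingers":0},{"tx":-0.006,"ty":0,"tz":0,"rx":0,"ry":0,"rz":0,"fingers":0},{"tx":-0.006,"ty":0,"tz":0,"rx":0,"ry":0,"rz":0,"fingers":0},{"tx":-0.006,"ty":0,"tz":0,"rx":0,"ry":0,"rz":0,"fingers":0}]'

```text
t: 9.62
tcp_pos: [474.0, -227.9, 92.8]
ee_rot: [1.0, 0.023, 0.0, 0.0]
contact_force: [5.5, -0.6, -2.0]
gripper_width: 0.272
finger_force: 40.0
```

Request:
jog_arm --series '[{"tx":-0.006,"ty":-0.001,"tz":0,"rx":0,"ry":0,"rz":0,"fingers":0},{"tx":-0.006,"ty":-0.001,"tz":0,"rx":0,"ry":0,"rz":0,"fingers":0},{"tx":-0.006,"ty":-0.001,"tz":0,"rx":0,"ry":0,"rz":0,"fingers":0},{"tx":-0.006,"ty":-0.001,"tz":0,"rx":0,"ry":0,"rz":0,"fingers":0}]'

```text
t: 9.95
tcp_pos: [473.1, -228.0, 92.8]
ee_rot: [1.0, 0.023, 0.0, 0.0]
contact_force: [4.9, -0.2, -1.6]
gripper_width: 0.276
finger_force: 40.0
```

Request:
jog_arm --series '[{"tx":-0.007,"ty":0,"tz":0,"rx":0,"ry":0,"rz":0,"fingers":0},{"tx":-0.007,"ty":0,"tz":0,"rx":0,"ry":0,"rz":0,"fingers":0},{"tx":-0.007,"ty":0,"tz":0,"rx":0,"ry":0,"rz":0,"fingers":0},{"tx":-0.007,"ty":0,"tz":0,"rx":0,"ry":0,"rz":0,"fingers":0}]'

```text
t: 10.28
tcp_pos: [472.0, -228.0, 92.8]
ee_rot: [1.0, 0.023, 0.0, 0.0]
contact_force: [5.5, -0.9, -1.7]
gripper_width: 0.27
finger_force: 40.0
```

Request:
jog_arm --series '[{"tx":-0.007,"ty":0,"tz":0,"rx":0,"ry":0,"rz":0,"fingers":0},{"tx":-0.007,"ty":0,"tz":0,"rx":0,"ry":0,"rz":0,"fingers":0},{"tx":-0.007,"ty":0,"tz":0,"rx":0,"ry":0,"rz":0,"fingers":0},{"tx":-0.007,"ty":0,"tz":0,"rx":0,"ry":0,"rz":0,"fingers":0}]'

```text
t: 10.62
tcp_pos: [471.0, -228.0, 92.9]
ee_rot: [1.0, 0.023, 0.0, 0.0]
contact_force: [4.8, -1.3, -2.4]
gripper_width: 0.275
finger_force: 40.0
```

Request:
jog_arm --series '[{"tx":-0.007,"ty":0,"tz":0,"rx":0,"ry":0,"rz":0,"fingers":0},{"tx":-0.007,"ty":0,"tz":0,"rx":0,"ry":0,"rz":0,"fingers":0},{"tx":-0.007,"ty":0,"tz":0,"rx":0,"ry":0,"rz":0,"fingers":0},{"tx":-0.007,"ty":0,"tz":0,"rx":0,"ry":0,"rz":0,"fingers":0}]'

```text
t: 10.95
tcp_pos: [469.9, -228.0, 92.8]
ee_rot: [1.0, 0.023, 0.0, 0.0]
contact_force: [4.8, -1.2, -1.7]
gripper_width: 0.273
finger_force: 40.0
```

Request:
jog_arm --series '[{"tx":-0.007,"ty":-0.001,"tz":0,"rx":0,"ry":0,"rz":0,"fingers":0},{"tx":-0.007,"ty":-0.001,"tz":0,"rx":0,"ry":0,"rz":0,"fingers":0},{"tx":-0.007,"ty":-0.001,"tz":0,"rx":0,"ry":0,"rz":0,"fingers":0},{"tx":-0.007,"ty":-0.001,"tz":0,"rx":0,"ry":0,"rz":0,"fingers":0}]'

```text
t: 11.28
tcp_pos: [468.9, -228.1, 92.9]
ee_rot: [1.0, 0.023, 0.0, 0.0]
contact_force: [5.4, -0.7, -2.4]
gripper_width: 0.27
finger_force: 40.0
```

Request:
jog_arm --series '[{"tx":-0.007,"ty":0,"tz":0,"rx":0,"ry":0,"rz":0,"fingers":0},{"tx":-0.007,"ty":0,"tz":0,"rx":0,"ry":0,"rz":0,"fingers":0},{"tx":-0.007,"ty":0,"tz":0,"rx":0,"ry":0,"rz":0,"fingers":0},{"tx":-0.007,"ty":0,"tz":0,"rx":0,"ry":0,"rz":0,"fingers":0}]'

```text
t: 11.62
tcp_pos: [467.9, -228.2, 92.9]
ee_rot: [1.0, 0.023, 0.0, 0.0]
contact_force: [6.9, -1.6, -1.7]
gripper_width: 0.273
finger_force: 40.0
```

Request:
jog_arm --series '[{"tx":-0.004,"ty":0,"tz":0,"rx":0,"ry":0,"rz":0,"fingers":0},{"tx":-0.004,"ty":0,"tz":0,"rx":0,"ry":0,"rz":0,"fingers":0},{"tx":-0.004,"ty":0,"tz":0,"rx":0,"ry":0,"rz":0,"fingers":0},{"tx":-0.004,"ty":0,"tz":0,"rx":0,"ry":0,"rz":0,"fingers":0}]'

```text
t: 11.95
tcp_pos: [467.3, -228.2, 92.9]
ee_rot: [1.0, 0.023, 0.0, 0.0]
contact_force: [6.1, -0.1, -1.4]
gripper_width: 0.274
finger_force: 40.0
```

Request:
jog_arm --series '[{"tx":-0.005,"ty":0,"tz":0,"rx":0,"ry":0,"rz":0,"fingers":0},{"tx":-0.005,"ty":0,"tz":0,"rx":0,"ry":0,"rz":0,"fingers":0},{"tx":-0.005,"ty":0,"tz":0,"rx":0,"ry":0,"rz":0,"fingers":0},{"tx":-0.005,"ty":0,"tz":0,"rx":0,"ry":0,"rz":0,"fingers":0}]'

```text
t: 12.28
tcp_pos: [466.5, -228.2, 92.8]
ee_rot: [1.0, 0.023, 0.0, 0.0]
contact_force: [6.0, -0.6, -1.4]
gripper_width: 0.274
finger_force: 40.0
```

Request:
jog_arm --series '[{"tx":-0.006,"ty":0,"tz":0,"rx":0,"ry":0,"rz":0,"fingers":0},{"tx":-0.006,"ty":0,"tz":0,"rx":0,"ry":0,"rz":0,"fingers":0},{"tx":-0.006,"ty":0,"tz":0,"rx":0,"ry":0,"rz":0,"fingers":0},{"tx":-0.006,"ty":0,"tz":0,"rx":0,"ry":0,"rz":0,"fingers":0}]'

```text
t: 12.62
tcp_pos: [465.5, -228.2, 92.8]
ee_rot: [1.0, 0.023, 0.0, 0.0]
contact_force: [5.4, -0.7, -1.7]
gripper_width: 0.272
finger_force: 40.0
```

Request:
jog_arm --series '[{"tx":-0.007,"ty":-0.001,"tz":0,"rx":0,"ry":0,"rz":0,"fingers":0},{"tx":-0.007,"ty":-0.001,"tz":0,"rx":0,"ry":0,"rz":0,"fingers":0},{"tx":-0.007,"ty":-0.001,"tz":0,"rx":0,"ry":0,"rz":0,"fingers":0},{"tx":-0.007,"ty":-0.001,"tz":0,"rx":0,"ry":0,"rz":0,"fingers":0}]'

```text
t: 12.95
tcp_pos: [464.5, -228.3, 92.8]
ee_rot: [1.0, 0.023, 0.0, 0.0]
contact_force: [5.3, -0.4, -1.3]
gripper_width: 0.272
finger_force: 40.0
```

Request:
jog_arm --series '[{"tx":-0.007,"ty":0,"tz":0,"rx":0,"ry":0,"rz":0,"fingers":0},{"tx":-0.007,"ty":0,"tz":0,"rx":0,"ry":0,"rz":0,"fingers":0},{"tx":-0.007,"ty":0,"tz":0,"rx":0,"ry":0,"rz":0,"fingers":0},{"tx":-0.007,"ty":0,"tz":0,"rx":0,"ry":0,"rz":0,"fingers":0}]'

```text
t: 13.28
tcp_pos: [463.5, -228.3, 92.8]
ee_rot: [1.0, 0.023, 0.0, 0.0]
contact_force: [5.6, 0.2, -1.2]
gripper_width: 0.276
finger_force: 40.0
```

Request:
jog_arm --series '[{"tx":-0.007,"ty":0,"tz":0,"rx":0,"ry":0,"rz":0,"fingers":0},{"tx":-0.007,"ty":0,"tz":0,"rx":0,"ry":0,"rz":0,"fingers":0},{"tx":-0.007,"ty":0,"tz":0,"rx":0,"ry":0,"rz":0,"fingers":0},{"tx":-0.007,"ty":0,"tz":0,"rx":0,"ry":0,"rz":0,"fingers":0}]'

```text
t: 13.62
tcp_pos: [462.5, -228.4, 92.9]
ee_rot: [1.0, 0.023, 0.0, 0.0]
contact_force: [5.9, -0.7, -1.2]
gripper_width: 0.269
finger_force: 40.0
```

Request:
jog_arm --series '[{"tx":-0.007,"ty":0,"tz":0,"rx":0,"ry":0,"rz":0,"fingers":0},{"tx":-0.007,"ty":0,"tz":0,"rx":0,"ry":0,"rz":0,"fingers":0},{"tx":-0.007,"ty":0,"tz":0,"rx":0,"ry":0,"rz":0,"fingers":0},{"tx":-0.007,"ty":0,"tz":0,"rx":0,"ry":0,"rz":0,"fingers":0}]'

```text
t: 13.95
tcp_pos: [461.4, -228.4, 92.9]
ee_rot: [1.0, 0.023, 0.0, 0.0]
contact_force: [5.7, -0.6, -2.5]
gripper_width: 0.272
finger_force: 40.0
```

Request:
jog_arm --series '[{"tx":-0.007,"ty":-0.001,"tz":0,"rx":0,"ry":0,"rz":0,"fingers":0},{"tx":-0.007,"ty":-0.001,"tz":0,"rx":0,"ry":0,"rz":0,"fingers":0},{"tx":-0.007,"ty":-0.001,"tz":0,"rx":0,"ry":0,"rz":0,"fingers":0},{"tx":-0.007,"ty":-0.001,"tz":0,"rx":0,"ry":0,"rz":0,"fingers":0}]'

```text
t: 14.28
tcp_pos: [460.4, -228.5, 92.9]
ee_rot: [1.0, 0.023, 0.0, 0.0]
contact_force: [5.7, -0.5, -2.3]
gripper_width: 0.272
finger_force: 40.0
```

Request:
jog_arm --series '[{"tx":-0.007,"ty":0,"tz":0,"rx":0,"ry":0,"rz":0,"fingers":0},{"tx":-0.007,"ty":0,"tz":0,"rx":0,"ry":0,"rz":0,"fingers":0},{"tx":-0.007,"ty":0,"tz":0,"rx":0,"ry":0,"rz":0,"fingers":0},{"tx":-0.007,"ty":0,"tz":0,"rx":0,"ry":0,"rz":0,"fingers":0}]'

```text
t: 14.62
tcp_pos: [459.4, -228.5, 92.9]
ee_rot: [1.0, 0.023, 0.0, 0.0]
contact_force: [6.4, -0.6, -2.0]
gripper_width: 0.273
finger_force: 40.0
```

Request:
jog_arm --series '[{"tx":-0.006,"ty":0,"tz":0,"rx":0,"ry":0,"rz":0,"fingers":0},{"tx":-0.006,"ty":0,"tz":0,"rx":0,"ry":0,"rz":0,"fingers":0},{"tx":-0.006,"ty":0,"tz":0,"rx":0,"ry":0,"rz":0,"fingers":0},{"tx":-0.006,"ty":0,"tz":0,"rx":0,"ry":0,"rz":0,"fingers":0}]'

```text
t: 14.95
tcp_pos: [458.5, -228.5, 92.9]
ee_rot: [1.0, 0.023, 0.0, 0.0]
contact_force: [5.6, -0.6, -1.6]
gripper_width: 0.27
finger_force: 40.0
```

Request:
jog_arm --series '[{"tx":-0.006,"ty":0,"tz":0,"rx":0,"ry":0,"rz":0,"fingers":0},{"tx":-0.006,"ty":0,"tz":0,"rx":0,"ry":0,"rz":0,"fingers":0},{"tx":-0.006,"ty":0,"tz":0,"rx":0,"ry":0,"rz":0,"fingers":0},{"tx":-0.006,"ty":0,"tz":0,"rx":0,"ry":0,"rz":0,"fingers":0}]'

```text
t: 15.28
tcp_pos: [457.6, -228.5, 92.9]
ee_rot: [1.0, 0.023, 0.0, 0.0]
contact_force: [6.0, -1.1, -2.1]
gripper_width: 0.273
finger_force: 40.0
```

Run:
```python
from look import *
s,c,p,d,W=look(6,(0,120,220,400),4)
w=W.reshape(-1,3)
m=(w[:,2]>36)&(w[:,2]<48)&(w[:,0]>550)&(w[:,0]<600)&(abs(w[:,1]+211)<8)
print('eye top x',w[m].mean(0).round(1),w[m].min(0).round(1),w[m].max(0).round(1))
sp,sd=vision.camera("side"); cv2.imwrite("pics/s6.png",cv2.resize(sp[170:240,310:410,::-1],None,fx=4,fy=4,interpolation=cv2.INTER_CUBIC))
a=cv2.imread("pics/wrist6.png")[:,:720];b=cv2.imread("pics/s6.png")
o=np.zeros((600,800,3),np.uint8);o[:300,:450]=cv2.resize(a,(450,300));o[300:580,:400]=b;cv2.imwrite("pics/c6.png",o)
```

```text
15.2833 [ 457.6 -228.5   92.9] [9.997e-01 2.270e-02 4.000e-04 1.000e-04] [ 6.  -1.1 -2.1]
eye top x [ 570.9 -210.    39.5] [ 561.9 -212.6   36. ] [ 581.3 -207.3   42.8]
```

Request:
jog_arm --series '[{"tx":-0.005,"ty":0,"tz":0,"rx":0,"ry":0,"rz":0,"fingers":0},{"tx":-0.005,"ty":0,"tz":0,"rx":0,"ry":0,"rz":0,"fingers":0},{"tx":-0.005,"ty":0,"tz":0,"rx":0,"ry":0,"rz":0,"fingers":0},{"tx":-0.005,"ty":0,"tz":0,"rx":0,"ry":0,"rz":0,"fingers":0}]'

```text
t: 15.72
tcp_pos: [456.8, -228.5, 92.9]
ee_rot: [1.0, 0.023, 0.0, 0.0]
contact_force: [5.7, -0.0, -2.1]
gripper_width: 0.271
finger_force: 40.0
```

Request:
jog_arm --series '[{"tx":-0.005,"ty":0,"tz":0,"rx":0,"ry":0,"rz":0,"fingers":0},{"tx":-0.005,"ty":0,"tz":0,"rx":0,"ry":0,"rz":0,"fingers":0},{"tx":-0.005,"ty":0,"tz":0,"rx":0,"ry":0,"rz":0,"fingers":0},{"tx":-0.005,"ty":0,"tz":0,"rx":0,"ry":0,"rz":0,"fingers":0}]'

```text
t: 16.05
tcp_pos: [456.5, -228.5, 93.0]
ee_rot: [1.0, 0.023, 0.001, 0.0]
contact_force: [7.3, -1.0, -2.4]
gripper_width: 0.274
finger_force: 40.0
```

Request:
jog_arm --series '[{"tx":-0.003,"ty":0,"tz":0,"rx":0,"ry":0,"rz":0,"fingers":0},{"tx":-0.003,"ty":0,"tz":0,"rx":0,"ry":0,"rz":0,"fingers":0},{"tx":-0.003,"ty":0,"tz":0,"rx":0,"ry":0,"rz":0,"fingers":0},{"tx":-0.003,"ty":0,"tz":0,"rx":0,"ry":0,"rz":0,"fingers":0}]'

```text
t: 16.38
tcp_pos: [456.4, -228.5, 93.1]
ee_rot: [1.0, 0.023, 0.001, 0.0]
contact_force: [9.3, -0.1, -2.4]
gripper_width: 0.273
finger_force: 40.0
```

That's the buffer: the force rises with almost no motion. I'm easing forward so the block rests on the pawl.

Request:
jog_arm --series '[{"tx":0.007,"ty":0,"tz":0,"rx":0,"ry":0,"rz":0,"fingers":0},{"tx":0.014,"ty":0,"tz":0,"rx":0,"ry":0,"rz":0,"fingers":0},{"tx":0.021,"ty":0.001,"tz":0,"rx":0,"ry":0,"rz":0,"fingers":0},{"tx":0.028,"ty":0.001,"tz":0,"rx":0,"ry":0,"rz":0,"fingers":0},{"tx":0.028,"ty":0.001,"tz":0,"rx":0,"ry":0,"rz":0,"fingers":0}]'

```text
t: 16.8
tcp_pos: [459.0, -228.1, 92.4]
ee_rot: [1.0, 0.023, -0.001, -0.0]
contact_force: [2.5, 0.2, -0.9]
gripper_width: 0.272
finger_force: 40.0
```

Request:
jog_arm --series '[{"tx":0.007,"ty":0,"tz":0,"rx":0,"ry":0,"rz":0,"fingers":0},{"tx":0.014,"ty":0.001,"tz":0,"rx":0,"ry":0,"rz":0,"fingers":0},{"tx":0.014,"ty":0.001,"tz":0,"rx":0,"ry":0,"rz":0,"fingers":0},{"tx":0.014,"ty":0.001,"tz":0,"rx":0,"ry":0,"rz":0,"fingers":0}]'

```text
t: 17.13
tcp_pos: [461.1, -228.1, 92.5]
ee_rot: [1.0, 0.023, -0.001, -0.0]
contact_force: [-0.2, 0.5, -2.4]
gripper_width: 0.271
finger_force: 40.0
```

Run:
```python
from look import *
s,c,p,d,W=look(7,(0,120,220,400),4)
w=W.reshape(-1,3)
m=(w[:,2]>36)&(w[:,2]<48)&(w[:,0]>550)&(w[:,0]<615)&(abs(w[:,1]+211)<8)
print('eye top x',w[m].mean(0).round(1),w[m].min(0).round(1),w[m].max(0).round(1))
```

```text
17.1333 [ 461.1 -228.1   92.5] [ 9.997e-01  2.270e-02 -5.000e-04 -2.000e-04] [-0.2  0.5 -2.4]
eye top x [ 572.  -210.1   39.3] [ 563.  -212.7   36. ] [ 582.4 -207.4   42.3]
```

Request:
jog_arm --series '[{"tx":0.01,"ty":0,"tz":0,"rx":0,"ry":0,"rz":0,"fingers":0},{"tx":0.01,"ty":-0.04,"tz":0,"rx":0,"ry":0,"rz":0,"fingers":0},{"tx":0.01,"ty":-0.08,"tz":0,"rx":0,"ry":0,"rz":0,"fingers":0},{"tx":0.01,"ty":-0.12,"tz":0,"rx":0,"ry":0,"rz":0,"fingers":0},{"tx":0.01,"ty":-0.16,"tz":0,"rx":0,"ry":0,"rz":0,"fingers":0},{"tx":0.01,"ty":-0.2,"tz":0,"rx":0,"ry":0,"rz":0,"fingers":0},{"tx":0.01,"ty":-0.2,"tz":0,"rx":0,"ry":0,"rz":0,"fingers":0}]'

```text
t: 17.77
tcp_pos: [462.8, -260.0, 92.8]
ee_rot: [1.0, 0.022, 0.0, 0.0]
contact_force: [-0.4, -0.2, -1.8]
gripper_width: 0.271
finger_force: 40.0
```

Run:
```python
from look import *
s,c,p,d,W=look(8,(0,150,200,400),4)
w=W.reshape(-1,3)
m=(w[:,2]>36)&(w[:,2]<48)&(w[:,0]>550)&(w[:,0]<615)&(abs(w[:,1]+211)<8)
print('eye top x',w[m].mean(0).round(1),w[m].min(0).round(1),w[m].max(0).round(1))
```

```text
17.7667 [ 462.8 -260.    92.8] [9.998e-01 2.180e-02 0.000e+00 4.000e-04] [-0.4 -0.2 -1.8]
eye top x [ 572.1 -210.4   39.5] [ 562.5 -212.9   36. ] [ 583.1 -207.5   42.8]
```

View pics/wrist8.png

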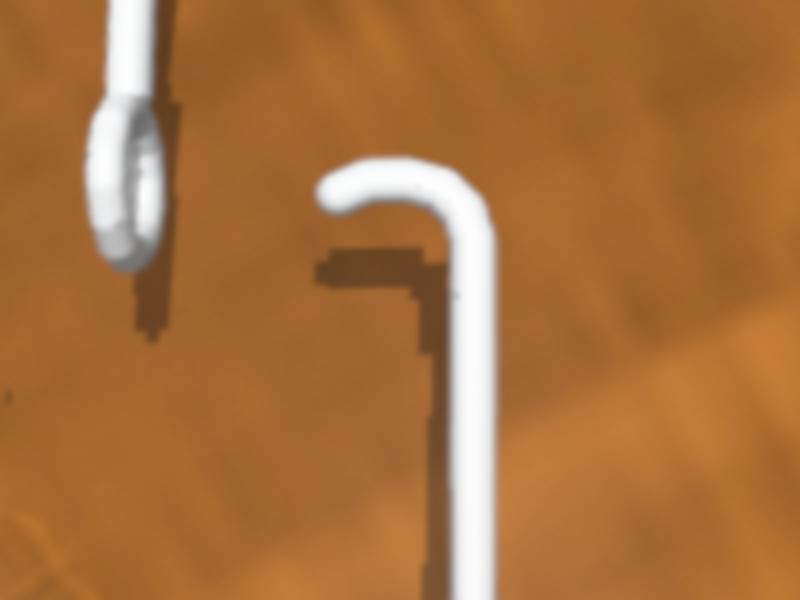

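Unhooked: the eye (px (232,45)) stands out on its rod and the hook (px (285,47)) is clear of it. I'm carrying the hook back to its free spot.

Request:
jog_arm --series '[{"tx":0,"ty":0,"tz":0.15,"rx":0,"ry":0,"rz":0,"fingers":0},{"tx":0,"ty":0,"tz":0.35,"rx":0,"ry":0,"rz":0,"fingers":0},{"tx":0,"ty":0.15,"tz":0.5,"rx":0,"ry":0,"rz":0,"fingers":0},{"tx":0,"ty":0.35,"tz":0.5,"rx":0,"ry":0,"rz":0,"fingers":0},{"tx":0,"ty":0.55,"tz":0.5,"rx":0,"ry":0,"rz":0,"fingers":0},{"tx":0,"ty":0.75,"tz":0.5,"rx":0,"ry":0,"rz":0,"fingers":0},{"tx":0,"ty":0.95,"tz":0.5,"rx":0,"ry":0,"rz":0,"fingers":0},{"tx":0,"ty":1.0,"tz":0.5,"rx":0,"ry":0,"rz":0,"fingers":0}]'

```text
t: 18.48
tcp_pos: [463.0, -103.1, 167.8]
ee_rot: [1.0, 0.025, -0.0, -0.001]
contact_force: [0.6, -0.4, -1.2]
gripper_width: 0.273
finger_force: 40.0
```

Request:
jog_arm --series '[{"tx":0.05,"ty":0.2,"tz":0,"rx":0,"ry":0,"rz":0,"fingers":0},{"tx":0.1,"ty":0.4,"tz":0,"rx":0,"ry":0,"rz":0,"fingers":0},{"tx":0.2,"ty":0.6,"tz":0,"rx":0,"ry":0,"rz":0,"fingers":0},{"tx":0.3,"ty":0.8,"tz":0,"rx":0,"ry":0,"rz":0,"fingers":0},{"tx":0.31,"ty":1.0,"tz":0,"rx":0,"ry":0,"rz":0,"fingers":0},{"tx":0.31,"ty":1.0,"tz":0,"rx":0,"ry":0,"rz":0,"fingers":0}]'

```text
t: 18.98
tcp_pos: [510.0, 48.6, 167.7]
ee_rot: [1.0, 0.026, 0.0, -0.001]
contact_force: [-0.4, 0.8, -0.5]
gripper_width: 0.273
finger_force: 40.0
```

Request:
jog_arm --series '[{"tx":0,"ty":0.15,"tz":-0.1,"rx":0,"ry":0,"rz":0,"fingers":0},{"tx":0,"ty":0.25,"tz":-0.25,"rx":0,"ry":0,"rz":0,"fingers":0},{"tx":0,"ty":0.25,"tz":-0.4,"rx":0,"ry":0,"rz":0,"fingers":0},{"tx":0,"ty":0.25,"tz":-0.5,"rx":0,"ry":0,"rz":0,"fingers":0},{"tx":0,"ty":0.25,"tz":-0.5,"rx":0,"ry":0,"rz":0,"fingers":0}]'

```text
t: 19.4
tcp_pos: [507.4, 79.0, 89.6]
ee_rot: [1.0, 0.023, -0.003, 0.001]
contact_force: [-2.0, -0.0, -1.3]
gripper_width: 0.273
finger_force: 40.0
```

Request:
jog_arm --series '[{"tx":0,"ty":0,"tz":-0.03,"rx":0,"ry":0,"rz":0,"fingers":0},{"tx":0,"ty":0,"tz":-0.06,"rx":0,"ry":0,"rz":0,"fingers":0},{"tx":0,"ty":0,"tz":-0.09,"rx":0,"ry":0,"rz":0,"fingers":0},{"tx":0,"ty":0,"tz":-0.107,"rx":0,"ry":0,"rz":0,"fingers":0},{"tx":0,"ty":0,"tz":-0.107,"rx":0,"ry":0,"rz":0,"fingers":0},{"tx":0,"ty":0,"tz":-0.107,"rx":0,"ry":0,"rz":0,"fingers":0}]'

```text
t: 19.9
tcp_pos: [509.7, 79.3, 76.9]
ee_rot: [1.0, 0.023, 0.0, -0.0]
contact_force: [0.1, 0.1, -0.3]
gripper_width: 0.27
finger_force: 40.0
```

Request:
jog_arm --series '[{"tx":0,"ty":0,"tz":-0.007,"rx":0,"ry":0,"rz":0,"fingers":0},{"tx":0,"ty":0,"tz":-0.007,"rx":0,"ry":0,"rz":0,"fingers":0},{"tx":0,"ty":0,"tz":-0.007,"rx":0,"ry":0,"rz":0,"fingers":0}]'

```text
t: 20.15
tcp_pos: [509.7, 79.3, 75.8]
ee_rot: [1.0, 0.023, 0.0, -0.0]
contact_force: [-0.2, -0.4, -1.4]
gripper_width: 0.272
finger_force: 40.0
```

Request:
jog_arm --series '[{"tx":0,"ty":0,"tz":-0.005,"rx":0,"ry":0,"rz":0,"fingers":0},{"tx":0,"ty":0,"tz":-0.005,"rx":0,"ry":0,"rz":0,"fingers":0},{"tx":0,"ty":0,"tz":-0.005,"rx":0,"ry":0,"rz":0,"fingers":0}]'

```text
t: 20.4
tcp_pos: [509.7, 79.4, 75.5]
ee_rot: [1.0, 0.023, 0.0, -0.0]
contact_force: [-2.0, -0.8, 6.5]
gripper_width: 0.27
finger_force: 40.0
```

It's on the desk, so I'm opening the fingers to half and retreating upwards.

Request:
jog_arm --series '[{"tx":0,"ty":0,"tz":0,"rx":0,"ry":0,"rz":0,"fingers":0.5},{"tx":0,"ty":0,"tz":0,"rx":0,"ry":0,"rz":0,"fingers":0.5},{"tx":0,"ty":0,"tz":0,"rx":0,"ry":0,"rz":0,"fingers":0.5},{"tx":0,"ty":0,"tz":0,"rx":0,"ry":0,"rz":0,"fingers":0.5},{"tx":0,"ty":0,"tz":0,"rx":0,"ry":0,"rz":0,"fingers":0.5},{"tx":0,"ty":0,"tz":0,"rx":0,"ry":0,"rz":0,"fingers":0.5}]'

```text
t: 20.9
tcp_pos: [509.5, 79.3, 74.9]
ee_rot: [1.0, 0.023, -0.0, -0.0]
contact_force: [-0.0, -0.3, -0.0]
gripper_width: 0.494
finger_force: 0.0
```

Request:
jog_arm --series '[{"tx":0,"ty":0,"tz":0.07,"rx":0,"ry":0,"rz":0,"fingers":0.5},{"tx":0,"ty":0,"tz":0.2,"rx":0,"ry":0,"rz":0,"fingers":0.5},{"tx":0,"ty":0,"tz":0.4,"rx":0,"ry":0,"rz":0,"fingers":0.5},{"tx":0,"ty":0,"tz":0.6,"rx":0,"ry":0,"rz":0,"fingers":0.5},{"tx":0,"ty":0,"tz":0.8,"rx":0,"ry":0,"rz":0,"fingers":0.5},{"tx":0,"ty":0,"tz":0.8,"rx":0,"ry":0,"rz":0,"fingers":0.5}]'

```text
t: 21.4
tcp_pos: [512.3, 79.9, 201.7]
ee_rot: [1.0, 0.023, 0.005, -0.001]
contact_force: [0.8, 0.7, -0.1]
gripper_width: 0.496
finger_force: 0.0
```

Run:
```python
from look import *
s,c,p,d,W=look(9); w=W.reshape(-1,3)
print(s['gripper_width'],s['finger_force'])
P=w[(w[:,2]>8)&(w[:,2]<40)&(w[:,0]>455)&(w[:,0]<640)&(abs(w[:,1]-85)<28)]
for a in(470,490,510,530,575,595,615):
    h=P[(P[:,0]>a)&(P[:,0]<a+10)]
    if len(h): print(a,h.mean(0).round(1),h[:,2].max().round(1))
sp,sd=vision.camera("side"); S=cloud("side",vision.calibration("side"),sd).reshape(-1,3)
m=(S[:,2]>15)&(S[:,2]<48)&(S[:,0]>540)&(S[:,0]<615)&(S[:,1]>-222)&(S[:,1]<-195); print('eye',m.sum(),S[m].min(0).round(),S[m].max(0).round())
```

```text
21.4 [512.3  79.9 201.7] [ 0.9997  0.0227  0.0046 -0.001 ] [ 0.8  0.7 -0.1]
0.49625611985536194 0.0
470 [475.   79.8  24.5] 26.9
490 [495.   80.7  24.5] 27.3
510 [515.1  81.5  24.7] 27.0
530 [535.1  82.2  24.6] 27.1
575 [579.9  84.7  15. ] 17.6
595 [600.2  85.5  14.7] 16.5
615 [618.5  95.   14.6] 16.8
eye 126 [ 561. -217.   20.] [ 615. -209.   41.]
```

The hook lies flat (its heights match the starting ones) and the eye is still drawn out, so I'm handing in.

```bash
python3 -c "
from plant import bot; print(bot.job_done())"
```

```text
the job is handed in; nothing more can be done
None
```

The job is handed in, with no verdict returned: the idler block is latched open at about 38 mm of draw, the eye was pulled with roughly 11 N at most by the wrist reading, and the hook lies flat on the desk well clear of the unit.

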